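# Open the vented cone-conditioning chamber with its ratchet clamp and unload it

### The arm

A 7-joint arm with a two-finger parallel gripper is mounted at the origin on a cart in front of the work surface, level with it; the furniture and walls round the work are solid. World frame = base frame: x ahead of the robot, y to its left, z up, the work surface at z = 0. Lengths are in mm, angles in rad, forces in N, time in s.
With the tool pointing down it reaches from about 375 to 925 mm from the base axis. Payload 3.1 kg.
Tool frame: the origin (TCP) lies on the mounting face of the last link; the fingertips stand 173 mm ahead of it and the grasp point (between the pads) lies 155 mm ahead of it (nose_length is the distance from the TCP to the fingertips, in mm); y points along the fingers, x is the direction in which the jaws open and shut, and the axes are right-handed (so a half turn about y gives the same grasp; the last joint's range is limited). The gripper opens to 85 mm and grips with 20 to 120 N. Pads are 22 mm wide; open, the fingers measure 114 mm over their backs; the gripper's body (76 mm by 85 mm) begins 54 mm behind the grasp point. The pads swing forward as they close: fully open they stand 13 mm farther back than shut.
Start: joints at [1.052, 0.383, 0.044, 1.598, -0.018, 1.161, -0.05], TCP at [265.536, -593.294, 404.669] pointing down, gripper open.
Joint ranges: [-2.61, 2.61], [-0.41, 2.15], [-1.48, 1.57], [0, 2.5], [-1.57, 4.71], [0.05, 1.97], [-2.85, 2.85]. Speed limits (rad/s): [2.79, 2.79, 3.14, 3.14, 3.14, 3.14, 3.14].

### API

Orientations are given as [roll, pitch, yaw] about the fixed x, y, z axes, in that order (R = Rz(yaw) Ry(pitch) Rx(roll)).
In Python, from cell import * gives the robot as it stands.
- The arm moves only by the shell command python3 -m crank 'ROWS' [FORCE]. ROWS is JSON, a list that holds one entry, the list of rows, each a list of 5 numbers: the shift along the tool's x, y, z in mm, then the turn about the tool's y in degrees, then the finger opening in mm, from 0 to 85.4. A call has exactly 10 rows; each row is the pose to reach, as a shift and turn from the pose commanded when the call began, along the tool's axes at that moment; what a row does not reach only later rows make up. A row lasts 1/8 s, in which the tool goes at most 62.5 mm and 10.7 degrees, less where a joint would pass 70% of its speed; a pose out of reach is approached as far as the arm can. A call with a gripper value outside its range is refused whole. The fingers move at their own pace and stop on an object; FORCE is the grip in N (left out, the last holds). Time passes only in rows, so rows that repeat a pose let the fingers close, or fill a call up. It gives the time, the measured TCP pose, the force and the opening at its end, in the units of the state.
- state(): the state, without advancing time (a new reading comes with each control period).
- capture(name): name is "scene" or "top" or "wrist"; returns a dict with "img" (480x640x3 uint8, blue, green, red), "camera_matrix" (3x3 intrinsics, pixels), "rvec" (rotation vector, rad) and "tvec" (3), from world to camera coordinates, as OpenCV has them. Camera axes: x right, y down, z forward; pixel columns grow to the right and rows downward; lengths in mm; the calibration is good to about 2 mm. The wrist camera is an equidistant fisheye: a pixel r from the principal point sees the ray r / f radians off the axis. A picture is of the moment at which its call begins. There is no depth.
- finish_job(): hands the job in, once; it reports no verdict.
The state is a dict: "time": time; "q": joint angles; "qd": joint speeds; "tau": joint torques, N m; "position": TCP position; "tool_rot": TCP orientation; "wrist_force": force on the tool from outside, world axes, zero at the start; "ft_torque": the same for the moment, N m; "grip_width": finger opening in mm.
Only numpy, scipy, OpenCV 4.12 (cv2) and the standard library are available. Lean on these libraries where they do the work, as an engineer would, in place of code of your own. Each camera call takes 0.05 s, during which the arm holds its last target. There are 200 camera calls.

### The job

The thread cones in the clear-hooded conditioning chamber are ready: first vent it by pulling the red knob fully out, flip the ratchet's red reversing lever to the loosening side, then swing the handle back and forth until the clamp jaws are fully open. Take off the hood, stand every cone upright in the blue tray, then put the hood back flush on the chamber rim and push the vent knob fully home, leaving the jaws open. Leave the brass weight and the pin dish where they are.

Things in the scene. Friction and masses are not known exactly. Their poses are not given: they have to be found in the camera images.
- chamber: Bench conditioning chamber, fixed: grey base plate, square aluminium pan (inside 168 x 168 mm, floor 22 mm up) with a 204 mm square flange and black gasket, top 69 mm up. Origin: under the pan's middle, on the table. Ratchet column at its +x +y corner, vent knob on its -y side near -x. Blue hook jaws on +y and -y, both moved by the ratchet bolt, hold the hood's flange down.
- chamber_rim (a point): Middle of the pan's rim, on top of the gasket, 69 mm above the table, axes as chamber. The cones stand in the pan's four corners, about 80 mm apart. A tall stack of folded cloth stands behind the chamber's right side: keep the arm clear of it.
- vent (a joint): Vent slide valve: how far the red knob is pulled out, m. 0 = fully home, 0.025 = fully out. A spring ball detent in mid-travel (5 to 20 mm) must be overcome, about 6 N either way; beyond it on either side the knob stays where it is left.
- vent_knob (a point): Middle of the red vent knob, a 30 mm disc-shaped knob 21 mm long (its own axis along the chamber's y) on a 10 mm stem, 50 mm above the table. Pulling out moves it along the chamber's -y. Can be pinched from above across the chamber's x.
- handle (a joint): Angle of the ratchet handle about the upright bolt axis, rad, counter-clockwise from above positive, stops at -0.58 and 0.57. 0: the handle points 97 degrees counter-clockwise from the chamber's +x, so about along its +y. Friction 0.15 N m; it stays where it is left.
- bolt_axis (a point): Point on the upright bolt axis, 130 mm above the table, on top of the hex bolt head; its x axis points along the handle towards the black grip. The ratchet head is a 72 mm steel disc, 94 to 118 mm above the table.
- grip_mid (a point): Middle of the upright black grip at the handle's end: 26 mm diameter, 47 mm tall, free to spin, middle 137 mm and top 158 mm above the table, 138 mm from the bolt axis. Grip it from above and lead it round on an arc about the bolt axis.
- reverser (a joint): Ratchet's reversing lever, rad, relative to the handle, counter-clockwise from above positive; an over-centre spring holds it over at -0.25 to -0.48 or +0.25 to +0.48 (2 to 3 N at the tab flips it). Negative (tab on the clockwise side of the handle): swings clockwise tighten, counter-clockwise ones slip freely. Positive: counter-clockwise swings loosen the bolt, clockwise ones slip freely.
- reverser_tab (a point): Middle of the upright red tab on the reversing lever, on top of the handle: 14 mm along the handle, 10 mm across, 26 mm tall, middle 132 mm and top 145 mm above the table. The lever's upright pivot is on the handle 42 mm from the bolt axis, the tab 40 mm further out; it moves about 36 mm sideways from side to side.
- bolt (a joint): Angle of the clamp bolt, rad, counter-clockwise from above: 0 = tight, 2.2 = fully loosened (hard stop). Friction 0.35 N m (4 to 5 N at the grip with the handle's own). The ratchet has 16 teeth (0.39 rad each): a full swing turns the bolt about 0.8 rad, so several swings are needed.
- jaw_left (a joint): How far the jaws are opened, m: 0 = clamped, 0.022 = fully open (10 mm per radian of the bolt; the other jaw moves alike). Clamped, the hooks overlap the hood's flange by 12 mm; fully open they stand 10 mm clear of it.
- hood: Clear hood, 0.36 to 0.6 kg: 204 mm square aluminium flange 8 mm thick, clear walls and top 86 mm high (176 mm square), black bar handle. Origin: middle of the flange's underside. Closed, it lies on the chamber's gasket, flange flush over the pan's flange, axes along the chamber's.
- hood_bar (a point): Middle of the hood's bar handle, 114 mm above the hood's origin: bar 116 mm long along the hood's y, 16 mm thick, 20 mm clear above the hood's top; its posts are 92 mm apart. Grip from above across the hood's x.
- tray: Shallow blue plastic tray, 200 x 200 mm, 24 mm high, 5 mm floor and walls (inside 190 x 190 mm), loose, 0.7 kg, left of the chamber. Origin: middle of its underside. The table behind it (farther from the robot) is free for setting the hood down.
- cone_1: Cone of peach sewing thread, 69 mm across near the foot, tapering to about 36 mm at 98 mm and ending in a brown tube about 26 mm wide; 116 mm tall, 0.12 kg. Stands on a 48 mm wide foot. Origin: middle of the underside, z up along the cone. May be absent. Grip its top end from above.
- cone_2: Cone of white sewing thread, 69 mm across near the foot, tapering to about 36 mm at 98 mm and ending in a brown tube about 26 mm wide; 116 mm tall, 0.12 kg. Stands on a 48 mm wide foot. Origin: middle of the underside, z up along the cone. May be absent. Grip its top end from above.
- cone_3: Cone of grey sewing thread, 69 mm across near the foot, tapering to about 36 mm at 82 mm and ending in a brown tube about 26 mm wide; 100 mm tall, 0.12 kg. Stands on a 48 mm wide foot. Origin: middle of the underside, z up along the cone. May be absent. Grip its top end from above.
- cone_4: Cone of peach sewing thread, 69 mm across near the foot, tapering to about 36 mm at 98 mm and ending in a brown tube about 26 mm wide; 116 mm tall, 0.12 kg. Stands on a 48 mm wide foot. Origin: middle of the underside, z up along the cone. May be absent. Grip its top end from above.
- brass_weight: Brass weight, 50 mm wide, 61 mm tall: leave alone. Origin at the underside.
- pin_dish: Red dish of pins, 72 mm wide, 16 mm tall: leave alone. Origin at the underside.

How it is judged (in metres and radians):
On the way, in this order (a step that is already met when the one before it is completed fails the run):
1. the vent knob is pulled out and the reversing lever is on the loosening side while the clamp is still tight (value of joint vent above 0.02 m and value of joint reverser above 0.2 rad and value of joint bolt below 0.3 rad), for 0.2 s.
2. the bolt is loosened until the jaws are fully open (value of joint jaw_left above 0.0195 m), for 0.2 s.
3. every cone stands upright in the tray (x of cone_1 in the frame of tray between -0.085 and 0.085 m and y of cone_1 in the frame of tray between -0.085 and 0.085 m and z of each of cone_1, cone_2, cone_3, cone_4 in the frame of tray below 0.014 m and angle between each of cone_1, cone_2, cone_3, cone_4's own z axis and vertical below 0.12 rad and linear speed of each of cone_1, cone_2, cone_3, cone_4 below 0.03 m/s and x of cone_2 in the frame of tray between -0.085 and 0.085 m and y of cone_2 in the frame of tray between -0.085 and 0.085 m and x of cone_3 in the frame of tray between -0.085 and 0.085 m and y of cone_3 in the frame of tray between -0.085 and 0.085 m and x of cone_4 in the frame of tray between -0.085 and 0.085 m and y of cone_4 in the frame of tray between -0.085 and 0.085 m), for 0.2 s.
At the end, for the whole second after the job is handed in: Every cone stands upright in the tray (on its floor, within 7 degrees); the hood lies at rest on the chamber's gasket, within 6 mm and 0.06 rad of flush; the vent knob is within 3 mm of home; the jaws are open by 19.5 mm or more (all of step 3 and horizontal distance between hood and chamber_rim below 0.006 m and z of hood in the frame of chamber below 0.072 m and angle between hood's own z axis and vertical below 0.03 rad and (angle between the x axis of hood and the x axis of chamber, either way round below 0.06 rad or angle between the x axis of hood and the y axis of chamber, either way round below 0.06 rad) and linear speed of hood below 0.02 m/s and value of joint vent below 0.003 m and value of joint jaw_left above 0.0195 m); the robot touches nothing.
It fails at once if the brass weight is moved more than 30 mm (distance of brass_weight from where it was at the start of the episode above 0.03 m).
It fails at once if the pin dish is moved more than 30 mm (distance of pin_dish from where it was at the start of the episode above 0.03 m).
Of cone_1, cone_2, cone_3, cone_4 only 2 to 4 are there at a start; the rules pass over those that are not, and their reading is None.
At some moment in a run one of hood may be knocked a few centimetres aside while the robot is not near it.
It also fails if it takes over 210 s, if anything falls off the work surface, if the arm or the gripper's body presses on something with over 40 N, if the wrist force passes 120 N, or if a joint passes its speed limit or range.

## Working session

There is one attempt and no reset: what is moved stays moved. The work goes in short steps, Python scripts to look and compute and a shell command to move; the robot and the scene stay as the last step left them, time stands still between calls to the robot, and variables do not carry over. Pictures are saved under pics/ and viewed, about 12 in all and at most 16, crops included, and the job is handed in when it is done.

```bash
ls; mkdir -p pics; python3 - <<'E'
from cell import *
import cv2
s=state(); print(s)
for n in ("scene","top"):
    c=capture(n); cv2.imwrite(f"pics/{n}0.png",c["img"]); print(n,c["camera_matrix"],c["rvec"],c["tvec"])
E
```

```text
pics
{'time': 0.0, 'q': array([ 1.05218515,  0.38383668,  0.04385119,  1.59958267, -0.01791389,
        1.1612093 , -0.04989539]), 'qd': array([ 8.00804520e-04,  6.92868640e-04, -1.84903400e-05,  1.10638039e-03,
       -1.06541806e-03,  1.13207685e-03,  1.08861022e-03]), 'tau': array([ 3.32829870e-07, -4.33462107e+01,  1.02443542e+00, -2.49513209e+01,
        1.06733976e-02,  1.13115922e-02,  5.63980691e-06]), 'position': array([ 265.3344134 , -592.83944638,  403.28172069]), 'tool_rot': array([-1.57093196,  0.00263975, -1.14992264]), 'wrist_force': array([ 0.00681646,  0.10683114, -0.15619064]), 'ft_torque': array([-0.0302127 ,  0.03884942, -0.03927492]), 'grip_width': 85.49371179195494}
scene [[606.89395242   0.         312.7953217 ]
 [  0.         606.89395242 240.99012199]
 [  0.           0.           1.        ]] [ 2.23470504  0.5054736  -0.21296955] [-416.72269332 -116.25725639 1991.03974316]
top [[495.08761507   0.         323.22818245]
 [  0.         495.08761507 236.16502943]
 [  0.           0.           1.        ]] [ 2.19450968 -2.14947279  0.10405225] [-137.50735754  517.52740642 1544.59681754]
```

View pictures.

View pics/scene0.png

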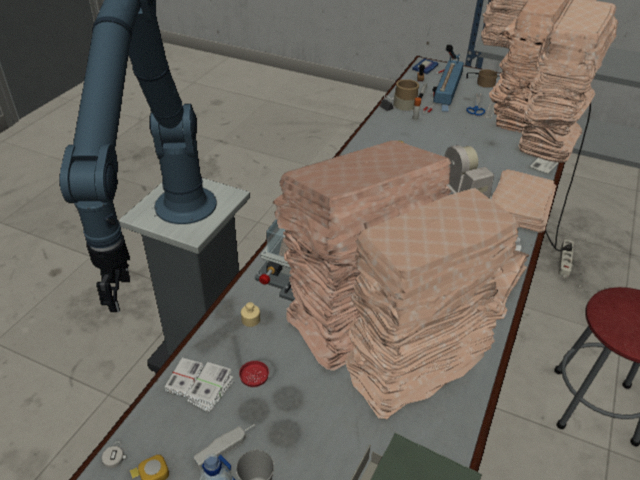

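View pics/top0.png

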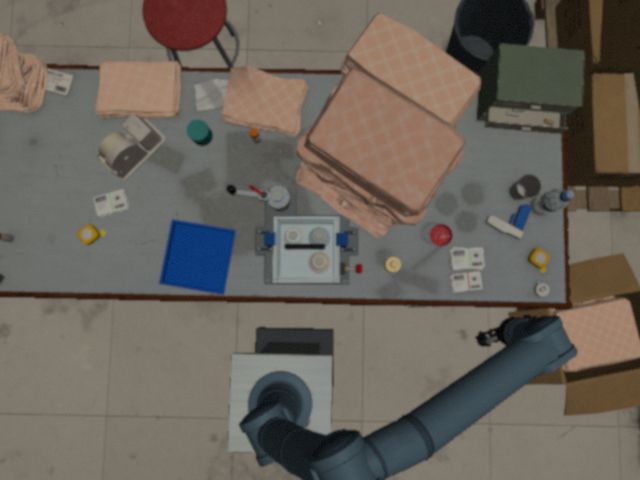

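```bash
cat > h.py <<'E'
from cell import *
import cv2, numpy as np
def ray(c,u,v,fish=False):
    K=np.array(c["camera_matrix"],float);R=cv2.Rodrigues(np.array(c["rvec"],float))[0];t=np.array(c["tvec"],float).ravel()
    x=(u-K[0,2])/K[0,0];y=(v-K[1,2])/K[1,1]
    if fish:
        r=np.hypot(x,y);d=np.array([np.sin(r)*x/max(r,1e-9),np.sin(r)*y/max(r,1e-9),np.cos(r)])
    else: d=np.array([x,y,1.])
    return -R.T@t,R.T@d
def at(c,u,v,z,fish=False):
    o,d=ray(c,u,v,fish);return (o+d*(z-o[2])/d[2])[:2].round(1)
def proj(c,P,fish=False):
    K=np.array(c["camera_matrix"],float);R=cv2.Rodrigues(np.array(c["rvec"],float))[0];t=np.array(c["tvec"],float).ravel()
    p=(R@np.atleast_2d(P).astype(float).T).T+t
    if fish:
        th=np.arctan2(np.hypot(p[:,0],p[:,1]),p[:,2]);ph=np.arctan2(p[:,1],p[:,0])
        xy=np.c_[th*np.cos(ph),th*np.sin(ph)]
    else: xy=p[:,:2]/p[:,2:]
    return xy*[K[0,0],K[1,1]]+[K[0,2],K[1,2]]
def shift(xy,yaw=None,z=None):
    """tool-frame shift to bring grasp point to world x,y (and z) from current pose; turn to yaw"""
    s=state();p=np.array(s["position"]);w=s["tool_rot"][2]
    d=np.array([xy[0]-p[0],xy[1]-p[1]])
    out=dict(x=d@[np.cos(w),np.sin(w)],z=d@[-np.sin(w),np.cos(w)])
    if z is not None: out["y"]=p[2]-155-z
    if yaw is not None:
        a=-(np.degrees(yaw-w));out["turn"]=(a+90)%180-90
    return {k:round(float(v),1) for k,v in out.items()}
E
python3 - <<'E'
from h import *
c=capture("top");im=c["img"]
cr=im[170:320,150:400];cv2.imwrite("pics/crop1.png",cv2.resize(cr,None,fx=3.2,fy=3.2,interpolation=cv2.INTER_CUBIC))
for n,u,v,z in [("knob",359,268,50),("bolt",277,197,130),("grip",231,189,158),("tab",257,190,145),("trayc",198,257,24),("dish",441,235,10),("wt",393,265,50)]: print(n,at(c,u,v,z))
E
```

```text
knob [ 421.  -239.7]
bolt [624.5  13.2]
grip [640.5 145.8]
tab [641.6  71.4]
trayc [446.  267.3]
dish [ 533.3 -503.6]
wt [ 432.5 -345. ]
```

View pics/crop1.png

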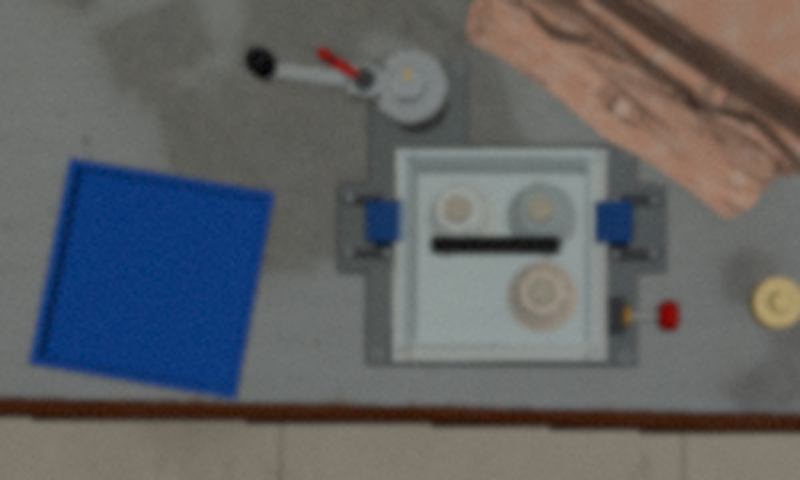

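```bash
python3 - <<'E'
from h import *
c=capture("top")
f=lambda n,u,v,z:print(n,at(c,150+u/3.2,170+v/3.2,z))
for a in [("fTL",395,150,77),("fTR",608,149,77),("fBL",390,360,77),("fBR",609,360,77),("knob",669,316,50),("grip",261,62,158),("bolt",409,80,130),("tab",325,54,145),("piv",366,78,120),
("bar1",432,245,180),("bar2",560,243,180),("cW",457,207,138),("cG",540,207,122),("cP",543,292,138),("tTL",72,158,24),("tTR",274,194,24),("tBR",237,397,24),("tBL",31,364,24),("jL",382,222,85),("jR",615,222,85)]: f(*a)
print(shift((421,-240),yaw=0,z=50))
w=capture("wrist");print(w["rvec"],w["tvec"],w["camera_matrix"])
E
```

```text
fTL [571.7  27.5]
fTR [ 576.9 -177.1]
fBL [370.7  26.2]
fBR [ 375.  -181.6]
knob [ 418.7 -239.9]
grip [639.4 144.1]
bolt [630.6  11. ]
tab [650.6  87.8]
piv [633.4  52.3]
bar1 [473.3 -18.6]
bar2 [ 477.5 -132.6]
cW [511.9 -37.4]
cG [ 515.1 -113.5]
cP [ 435.4 -118.1]
tTL [564.  353.8]
tTR [532.2 151.7]
tBR [331.5 180.4]
tBL [359.5 383.9]
jL [501.3  37. ]
jR [ 505.9 -184.8]
{'x': -258.7, 'z': 286.2, 'y': 198.7, 'turn': -65.9}
[-2.40635166  1.5590404   0.25097237] [-649.16333504  -41.37298493  380.52628796] [[371.64829954   0.         317.65355416]
 [  0.         371.64829954 239.18959556]
 [  0.           0.           1.        ]]
```

```bash
python3 -m crank '[[[-30,0,30,-8,85],[-60,15,65,-16,85],[-90,30,100,-24,85],[-125,45,140,-32,85],[-160,60,180,-41,85],[-195,75,220,-50,85],[-230,85,255,-58,85],[-258,90,286,-66,85],[-258,90,286,-67,85],[-258,90,286,-67,85]]]' 40
python3 - <<'E'
from h import *
s=state();print(s["position"],s["tool_rot"],s["q"])
w=capture("wrist");cv2.imwrite("pics/w1.png",w["img"])
print(-cv2.Rodrigues(w["rvec"])[0].T@np.array(w["tvec"]).ravel(),proj(w,[[419,-240,50]],True))
E
```

```text
time: 1.5
position: [421.0, -241.5, 314.8]
tool_rot: [-1.571, 0.0, 0.019]
wrist_force: [0.2, 0.3, 0.6]
grip_width: 84.9
[ 421.00224516 -241.52239437  314.76688816] [-1.57146831e+00  1.32300538e-04  1.85081079e-02] [ 0.74351414  0.20282164 -0.33465414  2.05310002  0.08552918  0.89826355
  0.38039022]
[ 418.7333315  -162.56899603  284.06183301] [[315.88994706 240.45388209]]
```

View pics/w1.png

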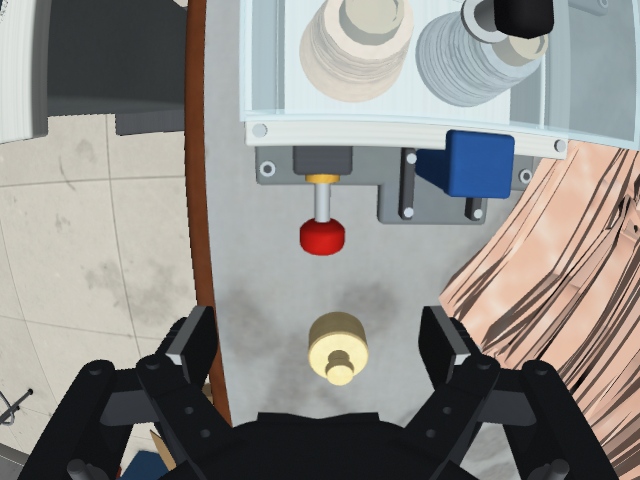

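```bash
python3 - <<'E'
from h import *
w=capture("wrist")
for u,v,z in [(322,237,50),(303,237,50),(345,237,50),(322,255,50),(482,165,85)]: print(at(w,u,v,z,True))
p=at(w,322,237,50,True);print(shift(p,z=52))
E
python3 -m crank '[[[1,15,1,0,85],[2,40,2,0,80],[3,65,2,0,70],[3,90,2,0,60],[3,108,2,0,60],[3,108,2,0,60],[3,108,2,0,40],[3,108,2,0,20],[3,108,2,0,20],[3,108,2,0,20]]]' 60
```

```text
[ 422.8 -238.3]
[ 410.2 -238.5]
[ 438. -238.]
[ 423. -251.]
[ 513.  -182.2]
{'x': 2.2, 'z': 4.2, 'y': 107.9}
time: 2.85
position: [423.9, -239.4, 207.9]
tool_rot: [-1.572, 0.001, 0.019]
wrist_force: [-3.3, -0.3, 5.6]
grip_width: 27.8
```

```bash
python3 -m crank '[[[0,0,-3,0,20],[0,0,-6,0,20],[0,0,-9,0,20],[0,0,-12,0,20],[0,0,-15,0,20],[0,0,-18,0,20],[0,0,-21,0,20],[0,0,-24,0,20],[0,0,-26,0,20],[0,0,-26,0,20]]]' 60
python3 - <<'E'
from h import *
c=capture("wrist");cv2.imwrite("pics/w2.png",c["img"][80:400,160:480]);print(state()["position"])
E
```

```text
time: 4.1
position: [424.5, -264.5, 207.9]
tool_rot: [-1.57, 0.001, 0.019]
wrist_force: [-3.8, 0.8, 8.4]
grip_width: 27.0
[ 424.47384175 -264.51738183  207.89168936]
```

View pics/w2.png

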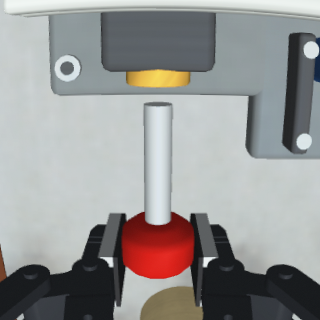

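```bash
python3 -m crank '[[[0,0,-1,0,20],[0,0,-2,0,20],[0,0,-3,0,20],[0,0,-3,0,20],[0,0,-3,0,20],[0,0,-3,0,20],[0,0,-3,0,20],[0,0,-3,0,20],[0,0,-3,0,20],[0,0,-3,0,20]]]' 60
```

```text
time: 5.4
position: [424.7, -265.2, 207.8]
tool_rot: [-1.567, 0.003, 0.021]
wrist_force: [-3.9, 6.8, 10.9]
grip_width: 27.0
```

```bash
python3 -m crank '[[[0,0,0,0,60],[0,0,0,0,60],[0,-40,0,0,60],[0,-95,0,0,60],[0,-150,0,0,40],[5,-190,30,0,20],[15,-200,90,0,0],[25,-200,150,0,0],[35,-200,210,0,0],[45,-200,270,0,0]]]' 40
python3 -m crank '[[[20,0,40,0,0],[65,0,70,0,0],[120,0,85,0,0],[175,0,88,0,0],[215,0,88,0,0],[222,20,88,0,0],[222,50,88,0,0],[222,70,88,0,0],[222,75,88,0,0],[222,75,88,0,0]]]' 40
python3 - <<'E'
from h import *
w=capture("wrist");s=state();print(s["position"],s["tool_rot"],s["q"],s["grip_width"])
cv2.imwrite("pics/w3.png",w["img"])
print(proj(w,[[630.6,11,130],[639.4,144.1,158],[650.6,87.8,145]],True))
E
```

```text
time: 6.65
position: [464.7, 4.4, 407.3]
tool_rot: [-1.571, -0.002, 0.018]
wrist_force: [1.5, -0.6, 0.7]
grip_width: 0.2
time: 7.9
position: [684.5, 95.2, 331.9]
tool_rot: [-1.571, -0.0, 0.019]
wrist_force: [0.7, -0.1, -0.0]
grip_width: 0.2
[684.84072146  95.32701876 332.73719608] [-1.57058681 -0.00159166  0.01941195] [ 0.21650467  0.59640583 -0.58177011  1.5243986   0.34947467  1.12432786
 -0.41798789] 0.0777094232354161
[[230.11603493 400.81943822]
 [210.25878561 197.93344923]
 [248.72121562 307.71548844]]
```

View pics/w3.png

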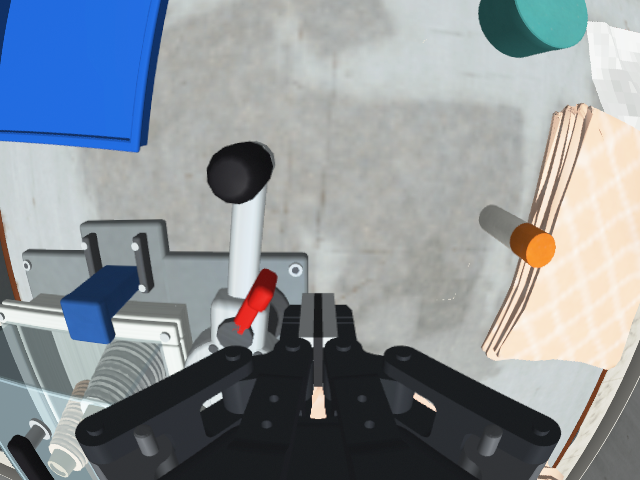

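```bash
python3 - <<'E'
from h import *
w=capture("wrist")
for n,u,v,z in [("tab",266,283,145),("grip",234,176,158),("piv",236,330,125),("h",247,240,106)]: print(n,at(w,u,v,z,True))
E
```

```text
tab [660.1 101.1]
grip [650.1 153.1]
piv [638.8  61.6]
h [644.4 109.2]
```

```bash
python3 -m crank '[[[0,15,0,0,0],[0,30,0,0,0],[-10,30,0,0,0],[-18,30,0,0,0],[-25,30,0,0,0],[-31,30,0,0,0],[-37,30,0,0,0],[-43,30,0,0,0],[-49,30,-1,0,0],[-54,30,-2,0,0]]]' 40
python3 - <<'E'
from h import *
w=capture("wrist");s=state();print(s["position"],s["wrist_force"])
cv2.imwrite("pics/w4.png",w["img"][100:430,120:460])
E
```

```text
time: 9.25
position: [630.3, 92.0, 301.6]
tool_rot: [-1.571, 0.0, 0.019]
wrist_force: [0.7, -0.3, -0.4]
grip_width: 0.4
[629.75137108  91.82619872 301.47454003] [-0.43794132 -0.89718696  0.04472646]
```

View pics/w4.png

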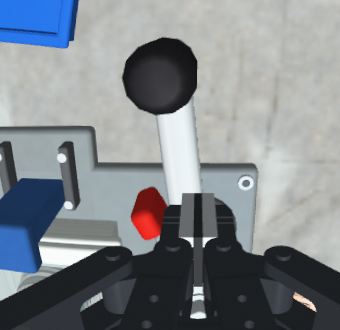

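```bash
python3 - <<'E'
from h import *
w=capture("wrist")
for n,u,v,z in [("tab",267,314,145),("grip",279,177,158),("h",301,260,106),("h2",298,220,106)]: print(n,at(w,u,v,z,True))
g=at(w,279,177,158,True);print(shift(g,z=140))
E
```

```text
tab [608.8  98.6]
grip [615.7 153.7]
h [620.4 106.3]
h2 [619. 126.]
{'x': -13.1, 'z': 62.0, 'y': 6.5}
```

```bash
python3 -m crank '[[[0,-30,0,0,20],[0,-55,0,0,60],[-5,-60,30,0,70],[-13,-55,60,0,70],[-13,-30,61,0,70],[-13,-5,61,0,70],[-13,6,61,0,60],[-13,6,61,0,10],[-13,6,61,0,10],[-13,6,61,0,10]]]' 40
python3 - <<'E'
from h import *
w=capture("wrist");s=state();print(s["position"],s["wrist_force"],s["grip_width"])
cv2.imwrite("pics/w5.png",w["img"][100:430,120:460])
E
```

```text
time: 10.6
position: [616.5, 153.4, 296.7]
tool_rot: [-1.57, -0.001, 0.02]
wrist_force: [-1.2, -0.5, 1.0]
grip_width: 25.0
[616.57406909 153.36863285 296.67445807] [-1.9424258   0.47825492  2.08464529] 24.68241584439643
```

```bash
python3 -m crank '[[[-8.4,0,-0.9,0,10],[-20,0,-3.3,0,10],[-31.7,0,-6.7,0,10],[-43,0,-11,0,10],[-53.7,0,-16.4,0,10],[-59,0,-19.5,0,10],[-64,0,-22.7,0,10],[-67,0,-24.8,0,10],[-70,0,-26.9,0,10],[-70,0,-26.9,0,10]]]' 60
```

```text
time: 11.9
position: [547.2, 124.9, 296.6]
tool_rot: [-1.57, -0.001, 0.019]
wrist_force: [1.1, 2.6, 7.1]
grip_width: 23.7
```

```bash
python3 -m crank '[[[-4,0,-3.1,0,10],[-4,0,-3.1,0,10],[16,0,10.3,0,10],[38,0,20,0,10],[61.3,0,25.8,0,10],[85.4,0,27.4,0,10],[109.3,0,24.8,0,10],[125.6,0,20.6,0,10],[139,0,15.3,0,10],[139,0,15.3,0,10]]]' 60
```

```text
time: 13.15
position: [686.8, 142.8, 296.7]
tool_rot: [-1.569, -0.002, 0.019]
wrist_force: [2.6, 2.4, 5.8]
grip_width: 24.2
```

```bash
python3 -m crank '[[[-19,0,6.9,0,10],[-42.6,0,11.6,0,10],[-66.6,0,12,0,10],[-90.4,0,8.3,0,10],[-113.1,0,0.6,0,10],[-128.1,0,-7.2,0,10],[-138.2,0,-13.8,0,10],[-143,0,-17.4,0,10],[-143,0,-17.4,0,10],[-143,0,-17.4,0,10]]]' 60
python3 -m crank '[[[0,0,0,0,10],[19.9,0,13.4,0,10],[41.9,0,23.1,0,10],[65.2,0,28.9,0,10],[89.3,0,30.5,0,10],[113.2,0,27.9,0,10],[129.5,0,23.7,0,10],[143,0,18.4,0,10],[143,0,18.4,0,10],[143,0,18.4,0,10]]]' 60
python3 -m crank '[[[-19,0,6.9,0,10],[-42.6,0,11.6,0,10],[-66.6,0,12,0,10],[-90.4,0,8.3,0,10],[-113.1,0,0.6,0,10],[-128.1,0,-7.2,0,10],[-138.2,0,-13.8,0,10],[-143,0,-17.4,0,10],[-143,0,-17.4,0,10],[-143,0,-17.4,0,10]]]' 60
```

```text
time: 14.4
position: [543.3, 122.0, 296.6]
tool_rot: [-1.572, -0.0, 0.019]
wrist_force: [0.7, 0.9, 7.1]
grip_width: 24.1
time: 15.65
position: [686.2, 143.4, 296.7]
tool_rot: [-1.571, -0.001, 0.019]
wrist_force: [0.9, 1.7, 6.5]
grip_width: 24.1
time: 16.9
position: [543.6, 122.4, 296.5]
tool_rot: [-1.573, -0.001, 0.018]
wrist_force: [1.6, 0.3, 8.0]
grip_width: 23.8
```

```bash
python3 -m crank '[[[0,0,0,0,10],[19.9,0,13.4,0,10],[41.9,0,23.1,0,10],[65.2,0,28.9,0,10],[89.3,0,30.5,0,10],[113.2,0,27.9,0,10],[129.5,0,23.7,0,10],[143,0,18.4,0,10],[143,0,18.4,0,10],[143,0,18.4,0,10]]]' 60
python3 -m crank '[[[-8,0,3.2,0,10],[-13.5,0,5.2,0,10],[-19,0,6.9,0,10],[-25,0,8.4,0,10],[-31,0,9.8,0,10],[-37,0,10.8,0,10],[-42.6,0,11.6,0,10],[-48.6,0,12,0,10],[-48.6,0,12,0,10],[-48.6,0,12,0,10]]]' 60
python3 - <<'E'
from h import *
w=capture("top");cv2.imwrite("pics/t2.png",cv2.resize(w["img"][170:320,150:400],None,fx=3.2,fy=3.2,interpolation=cv2.INTER_CUBIC))
E
```

```text
time: 18.15
position: [686.2, 143.7, 296.7]
tool_rot: [-1.572, -0.0, 0.019]
wrist_force: [1.3, 1.2, 8.0]
grip_width: 24.3
time: 19.4
position: [637.4, 154.6, 296.6]
tool_rot: [-1.573, -0.001, 0.019]
wrist_force: [1.4, 0.5, 7.3]
grip_width: 24.3
```

View pics/t2.png

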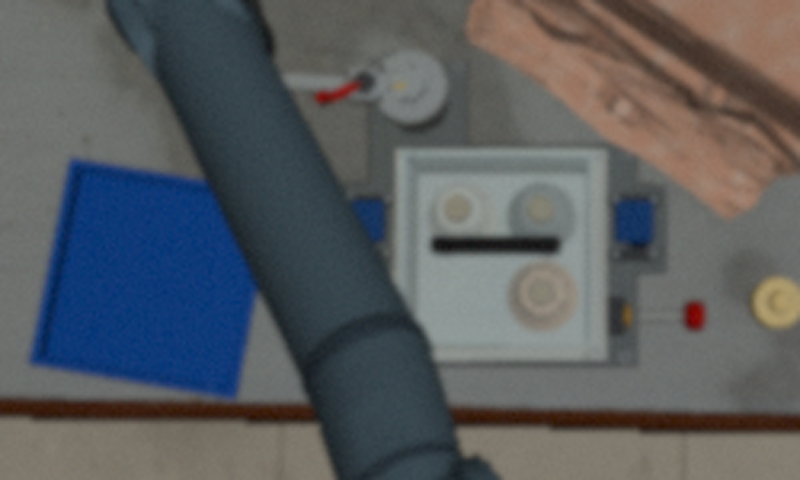

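```bash
python3 -m crank '[[[-5.7,0,0,0,10],[-11.4,0,-0.5,0,10],[-17.4,0,-0.9,0,10],[-23.4,0,-1.3,0,10],[-29.4,0,-2.1,0,10],[-35.3,0,-3.2,0,10],[-35.3,0,-3.2,0,10],[-35.3,0,-3.2,0,10],[-35.3,0,-3.2,0,10],[-35.3,0,-3.2,0,10]]]' 60
```

```text
time: 20.7
position: [602.0, 151.2, 296.6]
tool_rot: [-1.572, -0.001, 0.019]
wrist_force: [2.8, 0.8, 7.5]
grip_width: 24.2
```

```bash
python3 -m crank '[[[-5.7,0,-1.6,0,10],[-11.5,0,-3.4,0,10],[-17.2,0,-5.2,0,10],[-22.8,0,-7.2,0,10],[-28.3,0,-9.6,0,10],[-33.9,0,-12.1,0,10],[-33.9,0,-12.1,0,10],[-33.9,0,-12.1,0,10],[-33.9,0,-12.1,0,10],[-33.9,0,-12.1,0,10]]]' 60
```

```text
time: 21.95
position: [567.5, 138.4, 296.5]
tool_rot: [-1.573, 0.002, 0.019]
wrist_force: [-1.8, 0.3, 10.9]
grip_width: 23.9
```

```bash
python3 -m crank '[[[-4.8,0,-2.8,0,10],[-9.7,0,-5.8,0,10],[-14.6,0,-9,0,10],[-19.7,0,-12.5,0,10],[-19.7,0,-12.5,0,10],[-24.5,0,-16.2,0,10],[-24.5,0,-16.2,0,10],[-24.5,0,-16.2,0,10],[-24.5,0,-16.2,0,10],[-24.5,0,-16.2,0,10]]]' 60
python3 - <<'E'
from h import *
w=capture("wrist");cv2.imwrite("pics/w6.png",w["img"])
E
```

```text
time: 23.2
position: [544.1, 122.5, 296.6]
tool_rot: [-1.571, -0.001, 0.019]
wrist_force: [1.9, 2.8, 6.7]
grip_width: 23.9
```

View pics/w6.png

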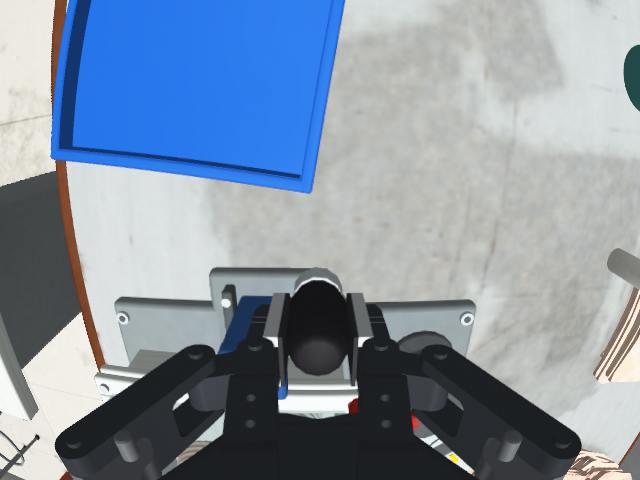

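```bash
python3 -m crank '[[[0,0,0,0,10],[19.9,0,13.4,0,10],[41.9,0,23.1,0,10],[65.2,0,28.9,0,10],[89.3,0,30.5,0,10],[113.2,0,27.9,0,10],[129.5,0,23.7,0,10],[143,0,18.4,0,10],[143,0,18.4,0,10],[143,0,18.4,0,10]]]' 60
python3 -m crank '[[[-8,0,3.2,0,10],[-13.5,0,5.2,0,10],[-19,0,6.9,0,10],[-25,0,8.4,0,10],[-31,0,9.8,0,10],[-31,0,9.8,0,10],[-31,0,9.8,0,10],[-31,0,9.8,0,10],[-31,0,9.8,0,10],[-31,0,9.8,0,10]]]' 60
```

```text
time: 24.5
position: [686.5, 143.4, 296.6]
tool_rot: [-1.571, 0.0, 0.019]
wrist_force: [1.0, 1.6, 7.7]
grip_width: 24.1
time: 25.75
position: [655.4, 152.5, 296.7]
tool_rot: [-1.571, -0.001, 0.019]
wrist_force: [1.7, 1.8, 7.1]
grip_width: 24.2
```

```bash
python3 -m crank '[[[-5.7,0,0.7,0,10],[-11.4,0,1.2,0,10],[-17.4,0,1.7,0,10],[-23.4,0,2,0,10],[-29.4,0,1.9,0,10],[-29.4,0,1.9,0,10],[-29.4,0,1.9,0,10],[-29.4,0,1.9,0,10],[-29.4,0,1.9,0,10],[-29.4,0,1.9,0,10]]]' 60
```

```text
time: 27.0
position: [625.0, 154.3, 296.6]
tool_rot: [-1.572, 0.002, 0.02]
wrist_force: [-1.4, 2.3, 10.2]
grip_width: 23.8
```

```bash
python3 -m crank '[[[-5.5,0,-0.6,0,10],[-11,0,-1.3,0,10],[-17,0,-2.2,0,10],[-23,0,-3.1,0,10],[-28.8,0,-4.5,0,10],[-34.5,0,-6,0,10],[-34.5,0,-6,0,10],[-34.5,0,-6,0,10],[-34.5,0,-6,0,10],[-34.5,0,-6,0,10]]]' 60
python3 - <<'E'
from h import *
c=capture("top");cv2.imwrite("pics/t3.png",cv2.resize(c["img"][200:270,240:400],None,fx=5,fy=5,interpolation=cv2.INTER_CUBIC))
im=c["img"].astype(int);b=(im[...,0]-im[...,2]>60);b[:,:335]=0;b[:,380:]=0;b[:200]=0;b[260:]=0
v,u=np.nonzero(b);print(len(u),u.mean(),v.mean(),u.min(),u.max(),at(c,u.mean(),v.mean(),85))
E
```

```text
time: 28.25
position: [591.6, 148.0, 296.6]
tool_rot: [-1.57, -0.001, 0.02]
wrist_force: [1.7, 2.3, 7.2]
grip_width: 23.9
109 348.54128440366975 238.954128440367 344 353 [ 507.5 -204.1]
```

```bash
python3 - <<'E'
from h import *
c=capture("top")
def f(im):
    im=im.astype(float);b=im[...,0]-im[...,2];b[:,:325]=0;b[:,380:]=0;b[:200]=0;b[260:]=0;b[b<25]=0
    V,U=np.indices(b.shape);u=(U*b).sum()/b.sum();v=(V*b).sum()/b.sum();print(u,v,at(c,u,v,85),np.nonzero(b.any(0))[0][[0,-1]])
f(cv2.imread("pics/top0.png"));f(c["img"])
a=cv2.imread("pics/t2.png");a=cv2.resize(a,(250,150),interpolation=cv2.INTER_AREA);z=np.zeros((480,640,3),np.uint8);z[170:320,150:400]=a;f(z)
E
```

```text
341.79862957660055 238.93209245244427 [ 507.2 -183.6] [336 347]
348.78785585926414 238.80601532204673 [ 508.  -204.8] [343 355]
347.8797845194216 238.80568944334183 [ 508.  -202.1] [342 354]
```

```bash
python3 -m crank '[[[-5.5,0,-2,0,10],[-11,0,-4,0,10],[-16.5,0,-6.5,0,10],[-22,0,-9,0,10],[-27,0,-12,0,10],[-32,0,-15,0,10],[-36.8,0,-18,0,10],[-41.8,0,-21.5,0,10],[-41.8,0,-21.5,0,10],[-41.8,0,-21.5,0,10]]]' 60
python3 - <<'E'
from h import *
c=capture("top")
im=c["img"].astype(float);b=im[...,0]-im[...,2];b[:,:325]=0;b[:,380:]=0;b[:200]=0;b[260:]=0;b[b<25]=0
V,U=np.indices(b.shape);u=(U*b).sum()/b.sum();v=(V*b).sum()/b.sum();print(u,v,at(c,u,v,85))
print(state()["wrist_force"])
E
```

```text
time: 29.6
position: [549.6, 126.4, 296.6]
tool_rot: [-1.569, 0.0, 0.02]
wrist_force: [1.1, 4.6, 9.0]
grip_width: 24.0
348.7492363497518 238.84402443680796 [ 507.9 -204.7]
[-0.39790726  3.65429789  8.6336401 ]
```

```bash
python3 -m crank '[[[0,0,0,0,60],[0,0,0,0,60],[0,-40,0,0,60],[0,-85,0,0,60],[-5,-105,-15,0,70],[-20,-105,-50,0,85],[-40,-105,-100,0,85],[-60,-105,-150,0,85],[-78,-105,-200,0,85],[-78,-105,-200,0,85]]]' 40
python3 - <<'E'
from h import *
w=capture("wrist");cv2.imwrite("pics/w7.png",w["img"]);print(state()["position"],proj(w,[[473.3,-18.6,191],[477.5,-132.6,191]],True))
c=capture("top");print([at(c,u,v,z) for u,v,z in [(199,132,60),(212,132,60),(199,145,30),(254,134,60)]])
E
```

```text
time: 30.9
position: [473.2, -82.5, 398.9]
tool_rot: [-1.573, 0.006, 0.008]
wrist_force: [0.2, 0.7, 0.1]
grip_width: 85.0
[474.19990269 -79.50788667 399.27818286] [[323.22733021 152.55851873]
 [327.9678272  355.23248333]]
[array([839.6, 272.8]), array([840.4, 231.7]), array([806. , 278.8]), array([836.7,  98.7])]
```

View pics/w7.png

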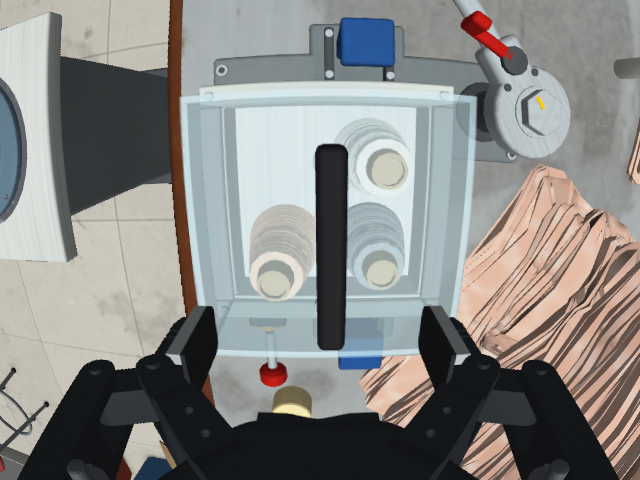

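```bash
python3 - <<'E'
from h import *
w=capture("wrist")
a=at(w,331,147,191,True);b=at(w,331,347,191,True);m=(a+b)/2;d=a-b
print(a,b,m,np.linalg.norm(d),np.arctan2(d[1],d[0])-np.pi/2)
print(shift(m,yaw=np.arctan2(d[1],d[0])-np.pi/2,z=185))
for n,u,v,z in [("white",386,168,138),("grey",381,269,122),("peach",273,279,138),("jawR",360,355,85),("jawRin",360,339,80),("flTL",200,97,77),("flTR",474,97,77),("cloth",470,262,150)]: print(n,at(w,u,v,z,True))
E
```

```text
[478.8 -10.2] [ 481.9 -121.3] [480.35 -65.75] 111.14324091009762 0.027895552274685764
{'x': 5.0, 'z': 10.1, 'y': 60.0, 'turn': -0.5}
white [515.6 -25.8]
grey [ 519.8 -100.8]
peach [ 443.3 -102.8]
jawR [ 514.8 -203.7]
jawRin [ 514.2 -188.9]
flTL [378.1  23.7]
flTR [598.7  30.4]
cloth [575.8 -84. ]
```

```bash
python3 -m crank '[[[3,15,5,0,85],[5,30,10,-0.5,85],[5,45,10,-0.5,80],[5,60,10,-0.5,60],[5,60,10,-0.5,40],[5,60,10,-0.5,10],[5,60,10,-0.5,5],[5,60,10,-0.5,5],[5,60,10,-0.5,5],[5,60,10,-0.5,5]]]' 60
python3 -m crank '[[[0,-5,0,0,5],[0,-15,0,0,5],[0,-30,0,0,5],[0,-45,0,0,5],[0,-60,0,0,5],[0,-75,0,0,5],[0,-90,0,0,5],[0,-105,0,0,5],[0,-120,0,0,5],[0,-130,0,0,5]]]' 60
```

```text
time: 32.3
position: [481.0, -66.4, 341.3]
tool_rot: [-1.571, -0.0, 0.028]
wrist_force: [-2.7, -0.5, 4.5]
grip_width: 14.6
time: 33.55
position: [481.0, -66.2, 471.9]
tool_rot: [-1.571, -0.001, 0.028]
wrist_force: [-0.0, -0.5, -5.6]
grip_width: 14.7
```

```bash
python3 -m crank '[[[5,0,10,0,5],[15,0,35,0,5],[40,0,75,0,5],[70,0,120,0,5],[100,0,165,0,5],[135,0,210,0,5],[165,0,250,0,5],[190,0,283,0,5],[207,0,305,0,5],[213,0,315,0,5]]]' 60
python3 - <<'E'
from h import *
w=capture("wrist");cv2.imwrite("pics/w8.png",w["img"]);print(state()["position"])
c=capture("top");cv2.imwrite("pics/t4.png",c["img"][80:340,120:400])
E
```

```text
time: 34.8
position: [685.0, 257.1, 468.4]
tool_rot: [-1.569, 0.004, 0.03]
wrist_force: [-0.4, -0.2, -4.4]
grip_width: 14.9
[684.97829482 257.64054763 468.67391294]
```

View pics/w8.png

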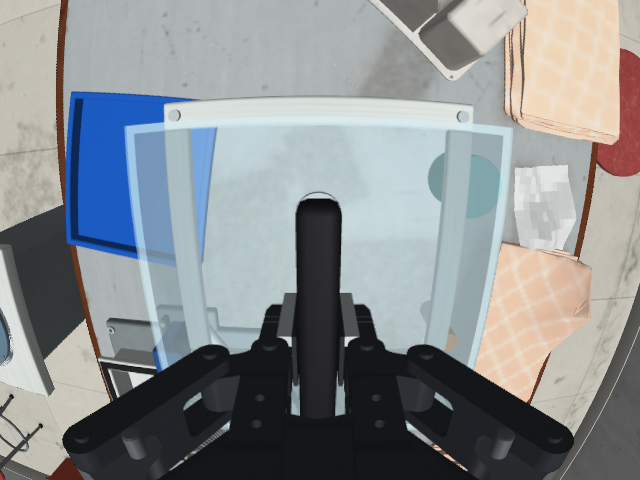

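```bash
python3 - <<'E'
from h import *
w=capture("wrist")
for n,u,v,z in [("tTL?",215,125,24),("tTR",203,262,24),("tBR",68,243,24),("tBL",72,93,24),("cup lo",429,180,0),("cup lo",429,180,60),("cupbot",460,218,60)]: print(n,at(w,u,v,z,True))
E
```

```text
tTL? [564.7 332.1]
tTR [543.1 166.4]
tBR [335.9 184.2]
tBL [365.6 386.6]
cup lo [818.4 273.1]
cup lo [799.6 281.6]
cupbot [840.5 241.7]
```

```bash
python3 -m crank '[[[0,20,0,0,5],[0,45,0,0,5],[0,75,0,0,5],[0,105,0,0,5],[0,135,0,0,5],[0,160,0,0,5],[0,178,0,0,5],[0,188,0,0,5],[0,194,0,0,5],[0,197,0,0,5]]]' 60
python3 -m crank '[[[0,2,0,0,5],[0,3,0,0,5],[0,3,0,0,5],[0,3,0,0,30],[0,3,0,0,50],[0,3,0,0,60],[0,-30,0,0,60],[0,-70,0,0,60],[0,-120,0,0,70],[0,-170,0,0,85]]]' 60
```

```text
time: 36.2
position: [685.1, 254.8, 274.3]
tool_rot: [-1.57, -0.001, 0.028]
wrist_force: [-0.1, 0.0, -4.8]
grip_width: 14.8
time: 37.45
position: [684.7, 254.5, 445.1]
tool_rot: [-1.571, -0.0, 0.028]
wrist_force: [-0.2, 1.1, -0.0]
grip_width: 84.3
```

```bash
python3 -m crank '[[[-15,10,-25,0,60],[-45,20,-70,0,60],[-75,30,-120,0,60],[-105,40,-165,0,60],[-135,45,-210,0,60],[-160,45,-250,0,60],[-175,55,-275,0,60],[-175,90,-275,0,60],[-175,110,-275,0,60],[-175,120,-275,0,60]]]' 30
python3 - <<'E'
from h import *
print(shift((517,-25),z=139))
w=capture("wrist");cv2.imwrite("pics/w9.png",w["img"])
E
```

```text
time: 38.7
position: [517.4, -24.6, 322.6]
tool_rot: [-1.57, 0.002, 0.029]
wrist_force: [0.7, 0.7, -0.5]
grip_width: 60.0
{'x': -0.4, 'z': -0.4, 'y': 28.6}
```

View pics/w9.png

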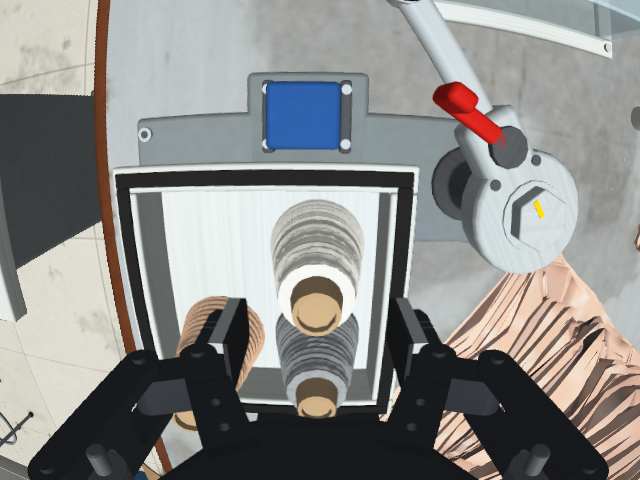

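```bash
python3 - <<'E'
from h import *
w=capture("wrist");print(at(w,317,310,138,True),at(w,318,398,122,True), at(w,115,170,69,True),at(w,418,168,69,True))
E
python3 -m crank '[[[0,10,0,0,60],[0,20,0,0,60],[0,28,0,0,60],[0,28,0,0,60],[0,28,0,0,30],[0,28,0,0,10],[0,28,0,0,10],[0,28,0,0,10],[0,28,0,0,10],[0,28,0,0,10]]]' 30
```

```text
[515.8 -30.2] [ 518.3 -100.5] [379.5  26.5] [575.7  30. ]
time: 40.05
position: [517.9, -25.2, 296.2]
tool_rot: [-1.571, -0.001, 0.028]
wrist_force: [-1.3, -0.1, 4.8]
grip_width: 24.6
```

```bash
python3 -m crank '[[[0,-20,0,0,10],[0,-60,0,0,10],[0,-105,0,0,10],[0,-145,5,0,10],[-3,-150,40,0,10],[-7,-150,90,0,10],[-12,-150,145,0,10],[-16,-150,200,0,10],[-18,-145,245,0,10],[-18,-110,257,0,10]]]' 30
python3 -m crank '[[[0,30,0,0,10],[0,60,0,0,10],[0,85,0,0,10],[0,105,0,0,10],[0,118,0,0,10],[0,124,0,0,10],[0,124,0,0,10],[0,124,0,0,50],[0,124,0,0,50],[0,124,0,0,60]]]' 30
python3 - <<'E'
from h import *
print(state()["position"])
w=capture("wrist");cv2.imwrite("pics/w10.png",w["img"])
E
```

```text
time: 41.3
position: [491.7, 236.5, 409.1]
tool_rot: [-1.565, -0.007, 0.035]
wrist_force: [0.2, -1.5, -1.2]
grip_width: 23.8
time: 42.55
position: [492.7, 231.3, 282.3]
tool_rot: [-1.57, -0.001, 0.028]
wrist_force: [-0.0, 0.0, -0.0]
grip_width: 59.7
[492.71641086 231.33669798 282.32543452]
```

View pics/w10.png

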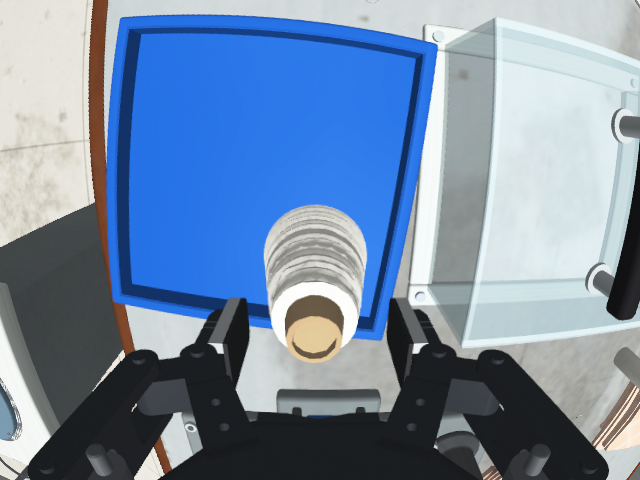

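```bash
python3 - <<'E'
from h import *
w=capture("wrist")
for u,v in [(120,17),(437,42),(380,340),(110,303)]: print(at(w,u,v,24,True))
print(at(w,314,338,121,True))
E
```

```text
[356.8 387.2]
[562.1 366.4]
[539.8 159.6]
[332.  179.5]
[490.6 224.6]
```

```bash
python3 -m crank '[[[0,-40,0,0,60],[0,-90,0,0,60],[1,-120,-20,0,60],[4,-120,-75,0,60],[7,-120,-130,0,60],[10,-120,-185,0,60],[13,-120,-240,0,60],[16,-120,-295,0,60],[17,-110,-330,0,60],[17,-90,-334,0,60]]]' 30
python3 -m crank '[[[0,25,0,0,60],[0,50,0,0,60],[0,75,0,0,60],[0,90,0,0,60],[0,94,0,0,60],[0,94,0,0,30],[0,94,0,0,10],[0,94,0,0,10],[0,94,0,0,10],[0,94,0,0,10]]]' 30
```

```text
time: 43.9
position: [519.1, -106.2, 371.8]
tool_rot: [-1.573, -0.002, 0.021]
wrist_force: [-0.0, 0.8, 0.3]
grip_width: 59.6
time: 45.15
position: [519.2, -102.2, 278.8]
tool_rot: [-1.572, -0.001, 0.028]
wrist_force: [-2.4, 0.6, 7.3]
grip_width: 25.0
```

```bash
python3 -m crank '[[[0,-20,0,0,10],[0,-60,0,0,10],[0,-105,0,0,10],[0,-145,5,0,10],[-8,-150,40,0,10],[-20,-150,90,0,10],[-34,-150,145,0,10],[-47,-150,200,0,10],[-60,-150,255,0,10],[-72,-150,310,0,10]]]' 30
python3 -m crank '[[[-10,0,45,0,10],[-20,0,90,0,10],[-26,0,115,0,10],[-27,20,120,0,10],[-27,55,120,0,10],[-27,90,120,0,10],[-27,120,120,0,10],[-27,145,120,0,10],[-27,160,120,0,10],[-27,165,120,0,10]]]' 30
python3 -m crank '[[[0,0,0,0,10],[0,0,0,0,40],[0,0,0,0,60],[0,0,0,0,60],[0,-40,0,0,60],[0,-90,0,0,60],[0,-140,0,0,60],[0,-140,-20,0,60],[3,-140,-75,0,60],[7,-140,-130,0,60]]]' 30
```

```text
time: 46.4
position: [437.2, 207.4, 428.7]
tool_rot: [-1.571, -0.003, 0.028]
wrist_force: [2.0, -0.9, -1.9]
grip_width: 25.1
time: 47.65
position: [407.8, 323.6, 261.9]
tool_rot: [-1.574, 0.002, 0.027]
wrist_force: [-3.9, -3.5, 17.7]
grip_width: 24.8
time: 48.9
position: [418.1, 194.3, 402.9]
tool_rot: [-1.571, -0.001, 0.031]
wrist_force: [1.4, -0.7, -0.1]
grip_width: 60.1
```

```bash
python3 -m crank '[[[3,0,-50,0,60],[6,0,-105,0,60],[9,0,-160,0,60],[12,0,-215,0,60],[15,0,-265,0,60],[16,0,-297,0,60],[16,20,-299,0,60],[16,45,-299,0,60],[16,65,-299,0,60],[16,75,-299,0,60]]]' 30
python3 - <<'E'
from h import *
s=state();print(s["position"],shift((442,-104),z=140))
w=capture("wrist");im=w["img"].astype(int)
cv2.imwrite("pics/w11.png",w["img"])
E
```

```text
time: 50.15
position: [442.4, -103.2, 326.7]
tool_rot: [-1.57, 0.002, 0.029]
wrist_force: [-0.3, 0.6, 0.9]
grip_width: 60.0
[ 442.35183032 -103.15785798  326.69472071] {'x': -0.4, 'z': -0.8, 'y': 31.7}
```

View pics/w11.png

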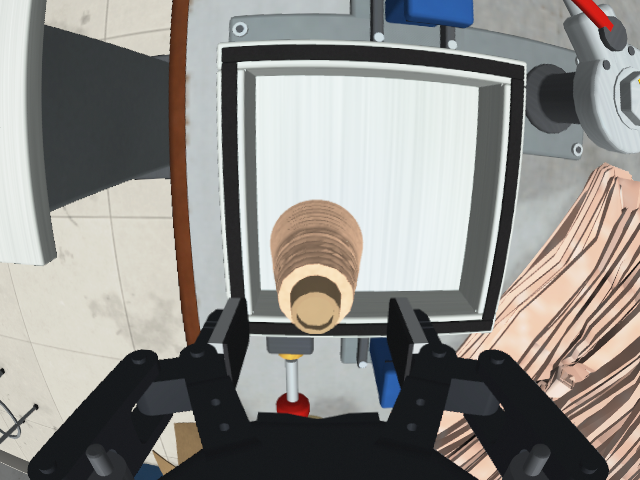

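```bash
python3 - <<'E'
from h import *
w=capture("wrist")
P=np.array([at(w,u,v,69,True) for u,v in [(220,45),(526,63),(491,334)]]);print(P,(P[0]+P[2])/2)
E
python3 -m crank '[[[0,12,0,0,60],[0,25,0,0,60],[0,31,0,0,60],[0,31,0,0,60],[0,31,0,0,30],[0,31,0,0,10],[0,31,0,0,10],[0,31,0,0,10],[0,-20,0,0,10],[0,-60,0,0,10]]]' 30
```

```text
[[ 377.5   24.8]
 [ 574.6   28.7]
 [ 577.6 -171.4]] [477.55 -73.3 ]
time: 51.5
position: [442.6, -103.3, 388.4]
tool_rot: [-1.57, 0.0, 0.028]
wrist_force: [0.8, -0.7, -0.9]
grip_width: 23.9
```

```bash
python3 -m crank '[[[-1,-20,10,0,10],[-5,-30,50,0,10],[-10,-30,100,0,10],[-15,-30,155,0,10],[-20,-30,210,0,10],[-27,-30,265,0,10],[-33,-30,315,0,10],[-35,-25,337,0,10],[-35,5,339,0,10],[-35,40,339,0,10]]]' 30
python3 -m crank '[[[0,25,0,0,10],[0,45,0,0,10],[0,58,0,0,10],[0,65,0,0,10],[0,67,0,0,10],[0,67,0,0,10],[0,67,0,0,40],[0,67,0,0,60],[0,30,0,0,60],[0,-20,0,0,60]]]' 30
python3 -m crank '[[[0,-60,0,0,60],[0,-110,0,0,60],[0,-120,-20,0,60],[0,-120,-50,0,60],[0,-120,-70,0,60],[0,-120,-70,0,60],[0,-120,-70,0,60],[0,-120,-70,0,60],[0,-120,-70,0,60],[0,-120,-70,0,60]]]' 30
python3 - <<'E'
from h import *
s=state();print(s["position"])
w=capture("wrist");cv2.imwrite("pics/w12.png",w["img"])
E
```

```text
time: 52.75
position: [398.4, 235.2, 347.1]
tool_rot: [-1.57, -0.002, 0.029]
wrist_force: [1.2, -1.4, -2.0]
grip_width: 23.9
time: 54.0
position: [397.9, 234.0, 367.9]
tool_rot: [-1.571, 0.003, 0.028]
wrist_force: [1.6, -0.6, 0.4]
grip_width: 59.9
time: 55.25
position: [400.2, 165.0, 487.6]
tool_rot: [-1.57, 0.0, 0.029]
wrist_force: [0.2, -0.0, -0.8]
grip_width: 59.5
[400.2249411  164.96957218 487.63537051]
```

View pics/w12.png

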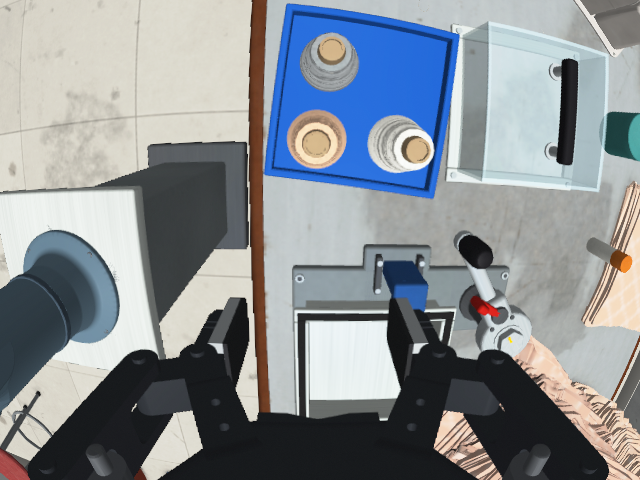

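```bash
python3 - <<'E'
from h import *
w=capture("wrist")
a=at(w,569,62,122,True);b=at(w,566,163,122,True);print(a,b,(a+b)/2)
E
python3 -m crank '[[[20,0,5,0,60],[60,0,15,0,60],[110,0,30,0,60],[160,0,45,0,60],[210,0,60,0,60],[250,15,72,0,70],[280,40,80,0,80],[287,60,81.5,0,85],[287,65,81.5,0,85],[287,65,81.5,0,85]]]' 30
python3 - <<'E'
from h import *
s=state();print(s["position"],s["tool_rot"])
w=capture("wrist");cv2.imwrite("pics/w13.png",w["img"])
g=w["img"].max(2)<60; g[300:]=0; g[:, :240]=0;g[:,420:]=0
n,l,st,ce=cv2.connectedComponentsWithStats(g.astype(np.uint8));
for i in range(1,n):
    if st[i,4]>300: print(st[i],ce[i])
E
```

```text
[654.8 334.9] [659.8 226.7] [657.3 280.8]
time: 56.6
position: [684.0, 254.0, 423.0]
tool_rot: [-1.571, 0.001, 0.029]
wrist_force: [0.7, 0.2, 0.4]
grip_width: 85.1
[684.0248954  253.96659324 422.98386436] [-1.57119583e+00  5.12760836e-04  2.86237909e-02]
[ 280  111   22  150 2981] [290.7131835  184.16940624]
```

View pics/w13.png

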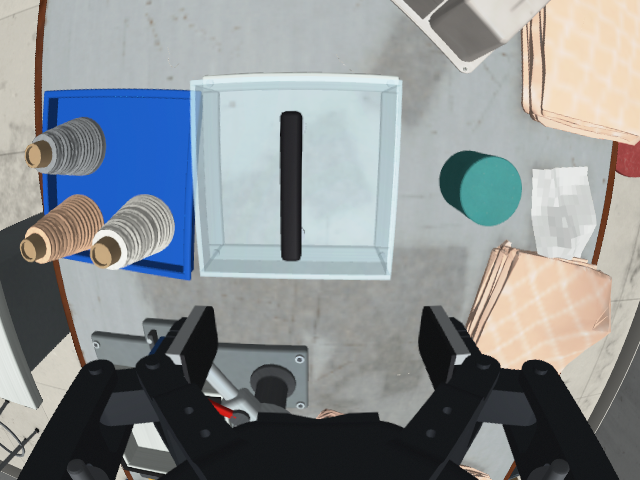

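```bash
cat > bar.py <<'E'
from h import *
def bar(zt,box=(0,300,240,420)):
    w=capture("wrist");g=(w["img"].max(2)<60).astype(np.uint8);m=np.zeros_like(g);r=box;m[r[0]:r[1],r[2]:r[3]]=g[r[0]:r[1],r[2]:r[3]]
    n,l,st,ce=cv2.connectedComponentsWithStats(m);i=1+np.argmax(st[1:,4]);v,u=np.nonzero(l==i)
    P=np.array([at(w,a,b,zt,True) for a,b in zip(u,v)],np.float32)
    (c,sz,an)=cv2.minAreaRect(P);q=cv2.boxPoints((c,sz,an));e=[q[1]-q[0],q[2]-q[1]];d=max(e,key=np.linalg.norm);d=d*np.sign(d[1])
    return np.array(c),np.array(sz),np.arctan2(d[1],d[0])-np.pi/2
E
python3 - <<'E'
from bar import *
c,sz,y=bar(120);print(c,sz,y,shift(c,yaw=y,z=116))
E
```

```text
[662.02581787 283.09191895] [ 15.23044205 114.01467896] 0.007936835 {'x': -21.4, 'z': 29.5, 'y': 153.6, 'turn': 1.2}
```

```bash
cat > rim.py <<'E'
from h import *
from scipy.spatial.transform import Rotation as Ro
w=capture("wrist");s=state()
def T(R,t): M=np.eye(4);M[:3,:3]=R;M[:3,3]=t;return M
wc=T(cv2.Rodrigues(np.array(w["rvec"],float))[0],np.array(w["tvec"],float).ravel())
tool=lambda p,r:T(Ro.from_euler("xyz",r).as_matrix(),p)
tc=wc@tool(s["position"],s["tool_rot"])   # tool->cam
def calib(p,r):
    M=tc@np.linalg.inv(tool(p,r));return dict(camera_matrix=w["camera_matrix"],rvec=cv2.Rodrigues(M[:3,:3])[0],tvec=M[:3,3])
def world(name,p,r,z,thr,vmax=480):
    im=cv2.imread(name);v,u=np.nonzero((im.max(2)<thr)[:vmax]);c=calib(p,r)
    K=np.array(w["camera_matrix"]);x=(u-K[0,2])/K[0,0];y=(v-K[1,2])/K[1,1];q=np.hypot(x,y)+1e-9
    d=np.c_[np.sin(q)*x/q,np.sin(q)*y/q,np.cos(q)];R=cv2.Rodrigues(c["rvec"])[0];o=-R.T@c["tvec"];d=d@R
    return (o+d*((z-o[2])/d[:,2])[:,None])[:,:2]
def rimfit(name,p,r,c0=(479,-69)):
    P=world(name,p,r,69,50,345);c=np.array(c0,float);yaw=0.025
    for _ in range(6):
        ca,sa=np.cos(yaw),np.sin(yaw);Q=(P-c)@np.array([[ca,-sa],[sa,ca]])
        out=[]
        for ax,sg in ((0,-1),(0,1),(1,-1),(1,1)):
            a=Q[:,ax]*sg;b=Q[:,1-ax];m=(a>82)&(a<106)&(abs(b)<75);A,B=a[m]*sg,b[m]
            bins=[(np.median(B[k]),np.median(A[k]),np.ptp(A[k])) for lo in range(-75,75,15) if (k:=((B>=lo)&(B<lo+15))).sum()>30]
            bins=np.array(bins);med=np.median(bins[:,1]);bins=bins[abs(bins[:,1]-med)<3];k=np.polyfit(bins[:,0],bins[:,1],1) if len(bins)>2 else (0,med);out.append((k[0],k[1],len(bins)))
        sx=(out[0][1]+out[1][1])/2;sy=(out[2][1]+out[3][1])/2
        slope=np.mean([-out[0][0],-out[1][0],out[3][0]])
        c=c+np.array([[ca,-sa],[sa,ca]])@[sx,sy];yaw+=slope
    print(name,c.round(1),round(yaw,4),[tuple(np.round(o,3)) for o in out])
if __name__=="__main__":
    rimfit("pics/w11.png",[442.4,-103.2,326.7],[-1.570,.002,.029])
    rimfit("pics/w9.png",[517.4,-24.6,322.6],[-1.57,.002,.029])
    P=world("pics/w7.png",[473.2,-82.5,398.9],[-1.573,.006,.008],189,60,352)
    m=(abs(P[:,0]-480)<25)&(abs(P[:,1]+68)<75);print(cv2.minAreaRect(P[m].astype(np.float32)),P[m].mean(0))
E
python3 rim.py
```

```text
pics/w11.png [477.5 -72.6] 0.0188 [(np.float64(-0.003), np.float64(-92.214), np.float64(10.0)), (np.float64(0.003), np.float64(92.214), np.float64(10.0)), (np.float64(-0.001), np.float64(-92.593), np.float64(9.0)), (np.float64(-0.0), np.float64(92.593), np.float64(10.0))]Traceback (most recent call last):
  File "rim.py", line 30, in <module>
    rimfit("pics/w9.png",[517.4,-24.6,322.6],[-1.57,.002,.029])
    ~~~~~~^^^^^^^^^^^^^^^^^^^^^^^^^^^^^^^^^^^^^^^^^^^^^^^^^^^^^
  File "rim.py", line 23, in rimfit
    bins=np.array(bins);med=np.median(bins[:,1]);bins=bins[abs(bins[:,1]-med)<3];k=np.polyfit(bins[:,0],bins[:,1],1) if len(bins)>2 else (0,med);out.append((k[0],k[1],len(bins)))
                                      ~~~~^^^^^
IndexError: too many indices for array: array is 1-dimensional, but 2 were indexed
```

```bash
sed -i '/w9.png/d' rim.py; python3 rim.py | tail -1
```

```text
((477.89178466796875, -71.9883804321289), (15.421562194824219, 115.11222076416016), 1.0246316194534302) [477.78222132 -66.37780923]
```

```bash
python3 -m crank '[[[-10,15,12,0.6,85],[-20,40,25,1.2,85],[-21,70,29.5,1.2,85],[-21,90,29.5,1.2,85],[-21,90,29.5,1.2,85],[-21,90,29.5,1.2,85],[-21,90,29.5,1.2,85],[-21,90,29.5,1.2,85],[-21,90,29.5,1.2,85],[-21,90,29.5,1.2,85]]]' 60
python3 - <<'E'
from bar import *
c,sz,y=bar(120,(0,330,240,420));print(c,sz,y,shift(c,yaw=y,z=116),state()["position"])
E
```

```text
time: 58.05
position: [663.1, 283.0, 332.8]
tool_rot: [-1.571, -0.0, 0.007]
wrist_force: [0.6, -0.2, 0.2]
grip_width: 85.3
[661.49700928 294.91668701] [15.53291893 92.90272522] 0.017494917 {'x': -1.5, 'z': 11.9, 'y': 61.7, 'turn': -0.6} [663.03787329 283.00006704 332.74713234]
```

```bash
python3 -m crank '[[[-1,20,0,0,85],[-1.5,40,0.5,0,75],[-1.5,55,0.5,0,60],[-1.5,61,0.5,0,50],[-1.5,61,0.5,0,30],[-1.5,61,0.5,0,5],[-1.5,61,0.5,0,5],[-1.5,61,0.5,0,5],[-1.5,61,0.5,0,5],[-1.5,61,0.5,0,5]]]' 60
python3 -m crank '[[[0,-5,0,0,5],[0,-20,0,0,5],[0,-50,0,0,5],[0,-85,0,0,5],[0,-120,0,0,5],[0,-150,0,0,5],[0,-175,0,0,5],[0,-190,0,0,5],[0,-195,0,0,5],[0,-195,0,0,5]]]' 60
python3 - <<'E'
from h import *
s=state();print(s["position"],s["tool_rot"]);print(shift((477.7,-72.2),yaw=.019))
E
```

```text
time: 59.35
position: [662.1, 283.6, 272.6]
tool_rot: [-1.57, -0.002, 0.007]
wrist_force: [2.8, 1.2, 0.8]
grip_width: 14.7
time: 60.6
position: [661.3, 283.4, 465.9]
tool_rot: [-1.572, 0.001, 0.008]
wrist_force: [-0.1, -0.6, -5.4]
grip_width: 14.8
[661.25486927 283.41018095 465.91485862] [-1.57164046e+00  1.49504976e-03  7.56513534e-03]
{'x': -186.2, 'z': -354.2, 'turn': -0.7}
```

```bash
python3 -m crank '[[[-8,0,-15,0,5],[-28,0,-55,0,5],[-55,0,-105,0,5],[-82,0,-157,0,5],[-110,0,-210,0,5],[-137,0,-262,0,5],[-160,0,-305,-0.7,5],[-177,0,-337,-0.7,5],[-185,0,-351,-0.7,5],[-186,0,-354,-0.7,5]]]' 60
python3 -m crank '[[[0,20,0,0,5],[0,45,0,0,5],[0,65,0,0,5],[0,75,0,0,5],[0,80,0,0,5],[0,80,0,0,5],[0,80,0,0,5],[0,80,0,0,5],[0,80,0,0,5],[0,80,0,0,5]]]' 60
python3 - <<'E'
from bar import *
s=state();p=s["position"];print(p,s["tool_rot"],shift((477.7,-72.2),yaw=.019))
zt=p[2]-155+6   # bar top ~ bar mid +8, grasp 2 above mid
w=capture("wrist");cv2.imwrite("pics/w14.png",w["img"])
c,sz,y=bar(zt,(0,290,250,400));print(c,sz,y,"far end y",c[1]+sz.max()/2, "-> centre", c[1]+sz.max()/2-57.3)
E
```

```text
time: 61.85
position: [476.9, -73.1, 465.5]
tool_rot: [-1.572, 0.003, 0.016]
wrist_force: [-0.2, 0.8, -4.2]
grip_width: 14.7
time: 63.1
position: [478.1, -71.9, 386.8]
tool_rot: [-1.571, -0.0, 0.019]
wrist_force: [-0.2, -0.7, -5.4]
grip_width: 14.8
[478.10881477 -71.9263674  386.84456197] [-1.57106760e+00 -2.88590703e-04  1.91426235e-02] {'x': -0.4, 'z': -0.3, 'turn': 0.0}
[476.40969849 -31.62219429] [14.87333298 36.9635849 ] 0.013839364 far end y -13.140401840209961 -> centre -70.44040184020996
```

```bash
python3 -m crank '[[[0,10,-1,0,5],[0,20,-1.5,0,5],[0,30,-1.5,0,5],[0,37,-1.5,0,5],[0,41,-1.5,0,5],[0,43,-1.5,0,5],[0,45,-1.5,0,5],[0,46,-1.5,0,5],[0,46,-1.5,0,5],[0,46,-1.5,0,5]]]' 60
```

```text
time: 64.45
position: [478.4, -73.3, 341.5]
tool_rot: [-1.571, -0.0, 0.019]
wrist_force: [-3.2, -0.3, 3.4]
grip_width: 15.0
```

```bash
python3 -m crank '[[[0,0,0,0,30],[0,0,0,0,60],[0,0,0,0,70],[0,-20,0,0,85],[0,-50,0,0,85],[0,-60,-8,0,85],[0,-60,-8,0,85],[0,-60,-8,0,85],[0,-60,-8,0,85],[0,-60,-8,0,85]]]' 60
python3 - <<'E'
from bar import *
print(state()["position"])
c,sz,y=bar(189,(0,400,280,370));print(c,sz,y)
w=capture("wrist");cv2.imwrite("pics/w15.png",w["img"])
# red knob
im=w["img"].astype(int);m=((im[...,2]-im[...,1]>80)&(im[...,2]-im[...,0]>80)).astype(np.uint8)
n,l,st,ce=cv2.connectedComponentsWithStats(m)
for i in range(1,n):
    if st[i,4]>100: print(st[i],ce[i],at(w,*ce[i],55,True))
E
```

```text
time: 65.7
position: [478.0, -81.2, 400.0]
tool_rot: [-1.57, 0.001, 0.02]
wrist_force: [0.3, -0.9, 0.1]
grip_width: 84.8
[477.99605668 -81.18625256 400.02488701]
[477.54678345 -73.66534424] [ 15.32878017 115.15699005] 0.025090933
[460  15  46  49 832] [479.96995192  39.25961538] [616.8  83.5]
[252 370  26  17 336] [264.91964286 378.05952381] [ 423.7 -263.3]
```

```bash
python3 -m crank '[[[-8,0,-20,0,85],[-22,0,-70,0,85],[-40,0,-125,0,80],[-54,0,-172,0,70],[-57.5,20,-183,0,60],[-57.5,65,-183,0,60],[-57.5,110,-183,0,60],[-57.5,150,-183,0,60],[-57.5,180,-183,0,60],[-57.5,192,-183,0,60]]]' 60
python3 -m crank '[[[0,0,0,0,60],[0,0,0,0,40],[0,0,0,0,20],[0,0,0,0,20],[0,0,0,0,20],[0,0,4,0,20],[0,0,8,0,20],[0,0,12,0,20],[0,0,16,0,20],[0,0,20,0,20]]]' 60
```

```text
time: 67.05
position: [423.7, -263.7, 206.4]
tool_rot: [-1.567, 0.003, 0.022]
wrist_force: [0.9, 0.5, 0.0]
grip_width: 60.2
time: 68.3
position: [424.1, -245.7, 210.2]
tool_rot: [-1.573, 0.001, 0.019]
wrist_force: [-3.8, -0.2, 9.5]
grip_width: 26.9
```

```bash
python3 -m crank '[[[0,0,2,0,20],[0,0,4,0,20],[0,0,6,0,20],[0,0,8,0,20],[0,0,9,0,20],[0,0,9,0,20],[0,0,9,0,20],[0,0,9,0,20],[0,0,9,0,20],[0,0,9,0,20]]]' 60
```

```text
time: 69.55
position: [423.9, -239.8, 210.3]
tool_rot: [-1.577, 0.0, 0.017]
wrist_force: [-2.9, -5.6, 5.8]
grip_width: 27.5
```

```bash
python3 -m crank '[[[0,0,2,0,20],[0,0,4,0,20],[0,0,5,0,20],[0,0,5,0,20],[0,0,5,0,20],[0,0,5,0,20],[0,0,5,0,20],[0,0,5,0,20],[0,0,5,0,20],[0,0,5,0,20]]]' 60
```

```text
time: 70.8
position: [423.7, -238.7, 210.4]
tool_rot: [-1.583, -0.001, 0.014]
wrist_force: [-2.1, -13.9, 2.1]
grip_width: 27.7
```

```bash
python3 -m crank '[[[0,0,-4,0,20],[0,0,-4,0,45],[0,0,-4,0,60],[0,0,-4,0,60],[0,-40,-4,0,60],[0,-90,-4,0,60],[0,-104,-6,0,60],[0,-104,-6,0,60],[0,-104,-6,0,60],[0,-104,-6,0,60]]]' 60
python3 - <<'E'
from bar import *
print(state()["position"])
w=capture("wrist")
im=w["img"].astype(int);m=((im[...,2]-im[...,1]>80)&(im[...,2]-im[...,0]>80)).astype(np.uint8)
n,l,st,ce=cv2.connectedComponentsWithStats(m)
for i in range(1,n):
    if st[i,4]>100: print(st[i],ce[i],at(w,*ce[i],50,True))
a=cv2.imread("pics/w1.png").astype(int);m=((a[...,2]-a[...,1]>80)&(a[...,2]-a[...,0]>80)).astype(np.uint8);n,l,st,ce=cv2.connectedComponentsWithStats(m);i=1+np.argmax(st[1:,4]);print("w1",st[i],ce[i])
E
python3 -m crank '[[[0,-60,0,0,60],[0,-100,0,0,60],[0,-100,25,0,60],[0,-100,80,0,60],[0,-100,135,0,60],[0,-100,150,0,60],[0,-100,150,0,60],[0,-100,150,0,60],[0,-100,150,0,60],[0,-100,150,0,60]]]' 60
python3 - <<'E'
from bar import *
print(state()["position"])
c,sz,y=bar(189,(0,400,260,430));print(c,sz,y)
w=capture("wrist");im=w["img"].astype(int);m=((im[...,0]-im[...,2]>90)).astype(np.uint8)
n,l,st,ce=cv2.connectedComponentsWithStats(m)
for i in range(1,n):
    if st[i,4]>200: print(st[i],ce[i],at(w,*ce[i],85,True))
c=capture("top");cv2.imwrite("pics/t9.png",c["img"])
im=c["img"].astype(float);b=im[...,0]-im[...,2];b[:,:325]=0;b[:,380:]=0;b[:200]=0;b[260:]=0;b[b<25]=0
V,U=np.indices(b.shape);print((U*b).sum()/b.sum())
E
```

```text
time: 72.05
position: [423.0, -237.1, 311.1]
tool_rot: [-1.569, 0.002, 0.02]
wrist_force: [-0.1, 0.2, 0.4]
grip_width: 59.9
[ 422.99777903 -237.09740637  311.08584423]
[ 298  232   44   33 1223] [319.74407195 247.72771872] [ 423.  -238.6]
w1 [ 300  223   44   32 1201] [321.92173189 238.4071607 ]
time: 73.35
position: [420.8, -88.6, 412.6]
tool_rot: [-1.57, -0.0, 0.017]
wrist_force: [-0.4, 0.7, -0.7]
grip_width: 60.1
[420.83830896 -88.60176739 412.62425724]
[ 474.69668579 -105.10752869] [ 29.73095894 176.52658081] 0.13375664
[ 408   23   46   46 1879] [429.95529537  45.42469399] [507.9  59.4]
348.7577921451317
```

```bash
python3 -m crank '[[[-1,-30,20,0,60],[-3,-60,65,0,60],[-7,-75,115,0,60],[-11,-75,165,0,60],[-14,-75,215,0,60],[-16,-75,250,0,60],[-16,-75,254,0,60],[-16,-75,254,0,60],[-16,-75,254,0,60],[-16,-75,254,0,60]]]' 60
python3 - <<'E'
from h import *
print(state()["position"])
w=capture("wrist")
for nm,im in (("w12",cv2.imread("pics/w12.png")),("now",w["img"])):
    h=cv2.cvtColor(im,cv2.COLOR_BGR2HSV);m=cv2.inRange(h,(10,75,120),(24,170,255));m[:,:260]=0;m[:,460:]=0;m[200:]=0
    m=cv2.morphologyEx(m,cv2.MORPH_OPEN,np.ones((3,3)))
    n,l,st,ce=cv2.connectedComponentsWithStats(m);print(nm,[(st[i,4],ce[i].round()) for i in range(1,n) if st[i,4]>100])
    b=cv2.inRange(h,(100,150,80),(125,255,255));b[220:]=0;v,u=np.nonzero(b);P=cv2.boxPoints(cv2.minAreaRect(np.c_[u,v].astype(np.float32)));print(P.round(),[at(w,*p,24,True) for p in P])
c=capture("top");cv2.imwrite("pics/t10.png",c["img"])
for f in ("top0","t10"):
    g=cv2.imread(f"pics/{f}.png");m=np.zeros((480,640),bool);m[225:265,270:340]=1;v,u=np.nonzero((g.max(2)<45)&m);print(f,len(u),u.mean(),v.mean(),u.min(),u.max())
E
```

```text
time: 74.75
position: [400.2, 164.7, 487.6]
tool_rot: [-1.57, 0.0, 0.017]
wrist_force: [0.4, -0.3, 0.2]
grip_width: 59.9
[400.17297739 164.67701073 487.64161686]
w12 [(np.int32(538), array([332.,  50.])), (np.int32(1197), array([317., 134.])), (np.int32(611), array([316., 144.])), (np.int32(468), array([417., 150.]))]
[[262. 174.]
 [286.   2.]
 [461.  26.]
 [437. 199.]] [array([333. , 182.4]), array([359.2, 389.4]), array([567.6, 373.9]), array([545.6, 157.5])]
now [(np.int32(552), array([329.,  50.])), (np.int32(1204), array([316., 133.])), (np.int32(617), array([315., 144.])), (np.int32(458), array([416., 148.]))]
[[261. 175.]
 [283.   2.]
 [458.  24.]
 [437. 197.]] [array([332.7, 181.4]), array([355.8, 388.9]), array([564.1, 376.3]), array([545.5, 159.9])]
top0 113 304.3362831858407 245.99115044247787 286 323
t10 112 304.83035714285717 246.0 286 323
```

```bash
python3 -c "
from cell import *
print(finish_job())"
```

```text
the job is handed in; nothing more can be done
None
```

The job is done and handed in at about 75 s of the 210 s allowed; `finish_job()` gave no verdict.

**What I did:**
- Pulled the vent knob out to its stop and flipped the red lever to the loosening side.
- Swung the handle until the jaws stopped moving.
- Took off the hood and stood the three cones present (white, grey, peach) in the tray. The peach cone's number (1 or 4) was not told apart.
- Put the hood back and pushed the knob home.
- The hood was knocked about 3–4 cm while it stood behind the tray. I measured it again before picking it up.

**Last checks:**
- **Hood:** the bar was at (477.5, −73.7), 0.025 rad, against the rim at (477.5, −72.6), 0.019 rad. That is about 1 mm off flush. In the last top view the bar is within about 1.5 mm of where it started. A later wrist-camera reading of the bar was spoiled by the gripper in view, so I ignored it.
- **Vent knob:** pushed against its end stop with 14 N. It measured y = −238.6, its starting place.
- **Cones:** they look the same from above as when they were seen standing, and the robot was clear of everything.
- **Jaws:** moved about 21 mm by the top camera (needed 19.5, full 22). They did not move in the last half swing, so I take them as fully open, but I felt no clear end stop through the handle.
- **Brass weight and pin dish:** never approached for contact, but I did not measure their positions again at the end.

**Disagreement:** my first hood grasp was about 3 mm off because I used a picture taken while the arm was still settling. I fixed this with the rim measurement before putting the hood back.

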